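# Pack the hand-stitching caddy

### The job

Pack the wooden caddy for hand stitching: lay the long awl in its front trough, and put the glue jar and the spool of thread, both standing upright, and the small block of beeswax each down into the block in the caddy that is cut to its size. Leave the look-alikes, the edge beveller and the cork sanding block, where they lie, and never tip the glue jar over.

Things in the scene. Friction and masses are not known exactly. Their poses are not given: they have to be found in the camera images.
- awl_handle (a point): Middle of the awl's handle, on its axis, 13 mm above the underside. Awl: loose on the bench, 60 g, plump turned wooden handle 77 mm long, 24 mm thick, thin round steel spike, 194 mm over all. y runs along the tool towards the butt (handle from 38 mm behind to 39 mm ahead of the point), the spike's tip lies 155 mm along -y; z up.
- edge_beveller: Edge beveller, look-alike of the awl that stays where it is: 146 mm long, 22 mm wooden handle 91 mm long, short steel blade with a forked flat end. Origin under its middle, y along the tool towards the butt of the handle, z up.
- glue_jar: Glass glue jar with a flat black lid, round, 64 mm diameter, 82 mm tall, 160 g, standing on the hide (a brown leather panel 5.5 mm thick lying on the bench). Straight body up to 74 mm, lid 56 mm across. Origin: centre of its underside; z up.
- spool_axis (a point): Centre of the underside of the upright wooden thread spool: flanges 43 mm diameter (the lower 10 mm and the upper 10 mm of its height), wound thread 40 mm diameter between, 45 mm tall, 50 g, a short stiff thread tail that touches nothing; stands on the hide. z up along the spool's axis.
- beeswax: Small block of beeswax with rounded edges, 35 mm (x) by 53 mm (y) by 24 mm tall, 40 g, lying on the hide. Origin: centre of its underside; z up.
- cork_block: Cork sanding block, larger look-alike of the beeswax that stays where it is: 45 mm (x) by 75 mm (y) by 30 mm tall, lying on the hide. Origin: centre of its underside.
- caddy: Low wooden caddy, fixed, 154 (x) by 272 (y) mm, walls 30 mm high; origin: centre of its underside, x to its back, y along its length. Awl's trough along the front: centre line at x = -49 mm, 42 mm wide, 228 mm long (centred in y), floor 22 mm above the origin, 8 mm deep. Behind it three square blocks in a row along y (x = +27, y = -86, 0, +86 mm, any order), tops flush with the walls.
- jar_block: Fixed block in the caddy, 85 mm square, 24 mm high, with the largest round well: 76 mm diameter, 18 mm deep. Origin: centre of its underside (6 mm above the bench); well floor 6 mm above the origin, top 24 mm.
- spool_block: Fixed block in the caddy, 85 mm square, 24 mm high, with the smaller round well: 60 mm diameter, 12 mm deep. Origin: centre of its underside; well floor 12 mm above the origin, top 24 mm.
- wax_block: Fixed block in the caddy, 85 mm square, 24 mm high, with a rectangular pocket 51 mm (x) by 69 mm (y), 9 mm deep. Origin: centre of its underside; pocket floor 15 mm above the origin, top 24 mm; axes parallel to the caddy's.
Things that resemble listed ones, but are neither listed nor needed, are in the scene too. Leave any black or green look-alike of the part that bears spool_axis alone.

How it is judged:
By the outcome, as a careful person would: the job done as asked, in the order asked, and still so for the second after the job is handed in, with the robot touching nothing.
It also fails if it takes over 112 s, if anything falls off the work surface, if the arm or the gripper's body presses on something with over 40 N, if the wrist force passes 120 N, or if a joint passes its speed limit or range.

### The arm

A 6-joint arm with a two-finger parallel gripper is mounted at the origin on a cart in front of the work surface, level with it; the furniture and walls round the work are solid. World frame = base frame: x ahead of the robot, y to its left, z up, the work surface at z = 0. Lengths are in m, angles in rad, forces in N, time in s.
With the tool pointing down it reaches from about 0.3 to 0.775 m from the base axis. Payload 14.6 kg.
Tool frame: the origin (TCP) lies on the centre line of the jaws, within the pads' length; the fingertips stand 19 mm ahead of it and the grasp point (between the pads) is the TCP; z points along the fingers, y is the direction in which the jaws open and shut (so a half turn about z gives the same grasp; the last joint's range is limited). The gripper opens to 94 mm and grips with 3 to 60 N. Pads are 16 mm wide; open, the fingers measure 119 mm over their backs; the gripper's body (75 mm by 177 mm) begins 78 mm behind the grasp point.
Start: joints at [1.223, 0.3, 1.521, -0, 1.321, -0.067], TCP at [0.152, 0.528, 0.224] pointing down, gripper open.
Joint ranges: [-3.03, 3.03], [-0.79, 2.21], [0.23, 2.52], [-1.04, 4.18], [0, 3.07], [-2.55, 2.55]. Speed limits (rad/s): [2.22, 2.22, 2.57, 3.14, 3.14, 3.14].

### API

Orientations are given as [roll, pitch, yaw] about the fixed x, y, z axes, in that order (R = Rz(yaw) Ry(pitch) Rx(roll)).
In Python, from station import ctrl gives the robot as it stands. The module is installed in compiled form; this text tells all that it offers.
- The arm moves only by the shell command python3 -m creep 'ROWS' [FORCE]. ROWS is a JSON object of lists of equal length, an entry for each row: "translation": the shift along the world's x, y, z in mm, a list of three; "yaw": the turn about the world's z in rad; "gripper": the closure in counts, from 0 (fully open) to 255 (shut). A call has 1 to 5 rows; each row is the pose to reach, as a shift and turn from the pose measured when the call began; what a row does not reach only later rows make up. A row lasts 1/12 s, in which the tool goes at most 41.7 mm and 7.16 degrees, less where a joint would pass 70% of its speed; a pose out of reach is approached as far as the arm can. A call with a gripper value outside its range is refused whole. The fingers move at their own pace and stop on an object; FORCE is the grip in N (left out, the last holds). Time passes only in rows, so rows that repeat a pose let the fingers close. It gives the time, the measured TCP pose, the force and the opening at its end, in the units of the state.
- ctrl.get_obs(): the state, without advancing time (a new reading comes with each control period).
- ctrl.camera(name): name is "side" or "top"; returns a dict with "pixels" (400x640x3 uint8, red, green, blue), "depth" (400x640 float32, m along the optical axis (not along the pixel's ray), 0 where there is no reading), "fx", "fy", "cx", "cy" (pixels), "R" (3x3) and "t" (3): a world point X has camera coordinates R X + t. Camera axes: x right, y down, z forward; pixel columns grow to the right and rows downward; lengths in m; the calibration is good to about 2 mm. A picture is of the moment at which its call begins.
- ctrl.hand_in(): hands the job in, once; it reports no verdict.
The state is a dict: "time_s": time; "qpos": joint angles; "joint_vel": joint speeds; "tau": joint torques, N m; "ee_pos": TCP position; "eef_rot": TCP orientation; "force": force on the tool from outside, world axes, zero at the start; "moment": the same for the moment, N m; "grip_width": finger opening in m.
Only numpy, scipy, OpenCV 4.12 (cv2) and the standard library are available. Lean on these libraries where they do the work, as an engineer would, in place of code of your own. Each camera call takes 0.05 s, during which the arm holds its last target. There are 200 camera calls.

## Working session

There is one attempt and no reset: what is moved stays moved. The work goes in short steps, Python scripts to look and compute and a shell command to move; the robot and the scene stay as the last step left them, time stands still between calls to the robot, and variables do not carry over. Pictures are saved under pics/ and viewed, about 12 in all and at most 16, crops included, and the job is handed in when it is done.

```bash
mkdir -p pics
python3 - <<'E'
from station import ctrl
import cv2,numpy as np
o=ctrl.get_obs();print({k:np.round(v,3).tolist() for k,v in o.items()})
for n in("top","side"):
    c=ctrl.camera(n);cv2.imwrite(f"pics/{n}0.png",c["pixels"][:,:,::-1]);np.savez(f"{n}0.npz",**c)
    print(n,c["fx"],c["cx"],c["cy"],np.round(c["R"],3).tolist(),np.round(c["t"],3),(-c["R"].T@c["t"]).round(3))
E
```

```text
{'time_s': 0.0, 'qpos': [1.223, 0.3, 1.522, -0.0, 1.321, -0.067], 'joint_vel': [-0.001, 0.001, 0.0, 0.001, -0.0, 0.0], 'tau': [0.0, -53.18, -35.274, 0.071, 0.024, -0.0], 'ee_pos': [0.152, 0.528, 0.224], 'eef_rot': [-3.14, -0.0, 2.861], 'force': [-0.518, 0.588, -0.014], 'moment': [-0.037, 0.026, 0.002], 'grip_width': 0.094}
top 454.01447207023165 315.40616358156177 195.58164036987785 [[0.028, -1.0, 0.003], [-0.992, -0.028, -0.126], [0.127, 0.001, -0.992]] [-0.14   0.472  1.342] [ 0.302 -0.128  1.391]
side 433.4938195261052 316.2146562881435 197.99190472176318 [[0.999, -0.051, -0.005], [-0.026, -0.428, -0.904], [0.044, 0.902, -0.428]] [-0.484  0.013  1.406] [ 0.421 -1.288  0.611]
```

View pics/top0.png

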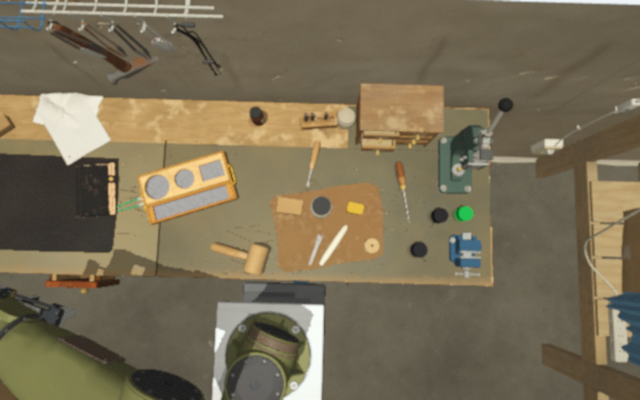

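View pics/side0.png

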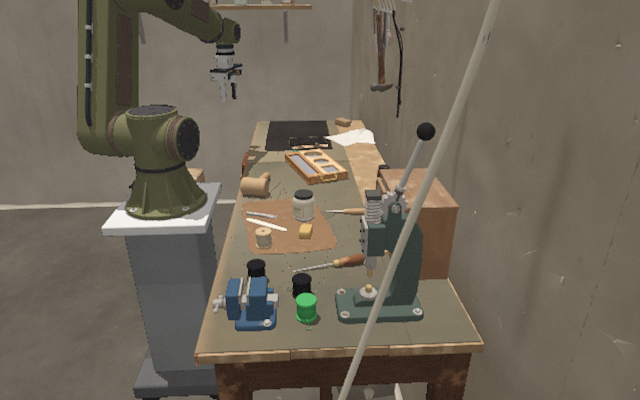

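The top view shows the caddy at (188,186), with the jar well leftmost at (157,186), the spool well at (184,178) and the wax pocket at (212,170). The jar is at (321,206), the wax at (355,208), the spool at (372,245) and the cork at (289,206). The awl, about 60 px long, is at (403,185), and the shorter beveller is at (314,160). I'll enlarge next.

Run:
```python
import cv2,numpy as np
im=cv2.imread("pics/top0.png")
cv2.imwrite("pics/c1.png",cv2.resize(im[140:265,275:425],None,fx=5,fy=4.8*1.0417-0.2,interpolation=cv2.INTER_CUBIC)) if 0 else None
cv2.imwrite("pics/c1.png",cv2.resize(im[150:262,290:420],None,fx=6,fy=5.35,interpolation=cv2.INTER_CUBIC) if 0 else cv2.resize(im[150:260,285:417],None,fx=6,fy=6,interpolation=cv2.INTER_CUBIC)[:600])
cv2.imwrite("pics/c2.png",cv2.resize(im[140:230,125:250],None,fx=6,fy=6,interpolation=cv2.INTER_CUBIC))
```

```text
(no output)
```

View pics/c1.png

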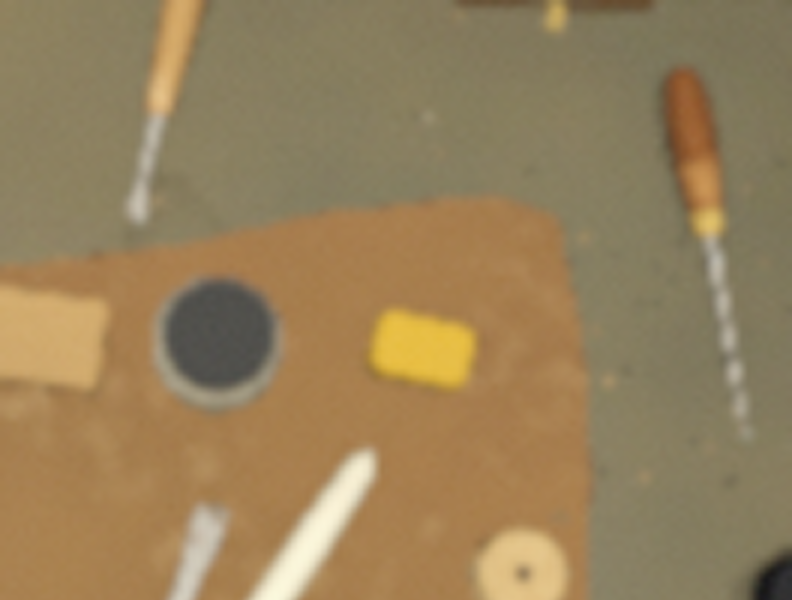

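View pics/c2.png

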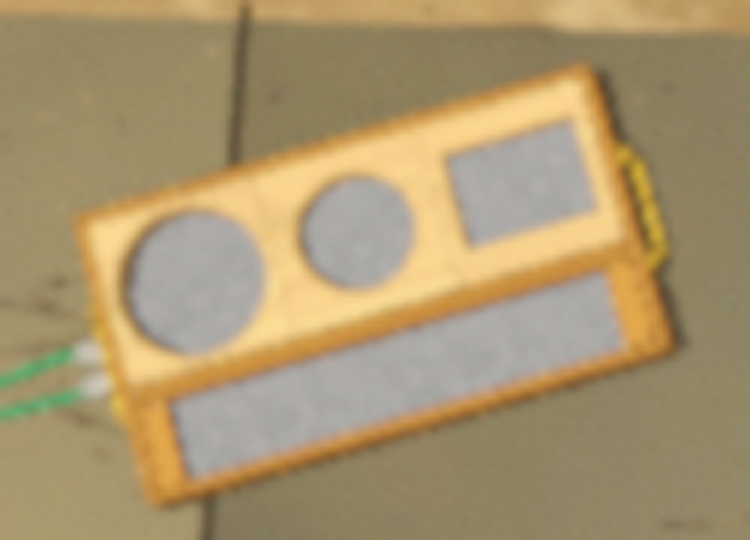

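Crop c1: lid centre (219,334), wax corners (388,310), (475,322), (463,388), (372,372), spool hole (523,573), awl butt (684,68) and awl tip (747,438). Crop c2: caddy corners (80,215), (590,65), (675,350), (155,505), and well centres (195,282), (357,232), (521,184).

```bash
cat > h.py <<'E'
import numpy as np
def ray(c,u,v,z):
    R,t=c["R"],c["t"];o=-R.T@t
    d=R.T@np.array([(u-c["cx"])/c["fx"],(v-c["cy"])/c["fy"],1]);return o+d*(z-o[2])/d[2]
def crop(c,p,off,k,z): return ray(c,(p[0]+.5)/k-.5+off[0],(p[1]+.5)/k-.5+off[1],z)
def depthpt(c,u,v):
    d=float(c["depth"][int(round(v)),int(round(u))]);x=np.array([(u-c["cx"])/c["fx"]*d,(v-c["cy"])/c["fy"]*d,d]);return c["R"].T@(x-c["t"])
E
python3 - <<'E'
from h import *
c=dict(np.load("top0.npz"))
A=lambda p,z:crop(c,p,(285,150),6,z)
B=lambda p,z:crop(c,p,(125,140),6,z)
print("jar",A((219,334),.0875).round(4),"spool",A((523,573),.0505).round(4))
w=np.array([A(p,.0295) for p in((388,310),(475,322),(463,388),(372,372))]);print("wax",w.mean(0).round(4),np.linalg.norm(np.diff(w,axis=0),axis=1).round(3))
d=w[0]-w[1]+w[3]-w[2];print("wax long deg",np.degrees(np.arctan2(d[1],d[0])))
b,t=A((684,68),.013),A((747,438),.013);d=b-t;L=np.linalg.norm(d);print("awl",b,t,L,"handle",(b-d/L*.039).round(4),"ang",np.degrees(np.arctan2(d[1],d[0])))
k=np.array([B(p,.03) for p in((80,215),(590,65),(675,350),(155,505))]);o=k.mean(0);print("caddy",k.round(4).tolist(),o.round(4),np.linalg.norm(np.diff(k,axis=0),axis=1))
y=k[0]-k[1]+k[3]-k[2];th=np.arctan2(-y[0],y[1]);print("yaw",np.degrees(th))
R=np.array([[np.cos(th),-np.sin(th)],[np.sin(th),np.cos(th)]])
for n,p in(("jar",(27,86)),("spool",(27,0)),("wax",(27,-86)),("trough",(-49,0))):print(n,(o[:2]+R@np.array(p)/1e3).round(4))
for p in((195,282),(357,232),(521,184)):print("seen",B(p,.03).round(4))
for n,(u,v) in dict(jar=(321,205),wax=(355,208),spool=(373,242),awl=(401,173),hide=(340,225),cad=(200,165),bench=(250,220),tail=(145,203)).items():print(n,depthpt(c,u,v).round(3))
E
```

```text
jar [ 0.4406 -0.1439  0.0875] spool [ 0.3312 -0.2961  0.0505]
wax [ 0.4426 -0.248   0.0295] [0.044 0.034 0.046]
wax long deg 82.60295611701615
awl [ 0.59293112 -0.38069096  0.013     ] [ 0.40307148 -0.41342855  0.013     ] 0.19266144990802322 handle [ 0.5545 -0.3873  0.013 ] ang 9.783334661465908
caddy [[0.5223, 0.4136, 0.03], [0.6069, 0.1599, 0.03], [0.4619, 0.1094, 0.03], [0.3768, 0.3649, 0.03]] [0.492 0.262 0.03 ] [0.26742312 0.1535672  0.26931065]
yaw 18.439158596045544
jar [0.4904 0.3521]
spool [0.5176 0.2705]
wax [0.5448 0.1889]
trough [0.4455 0.2465]
seen [0.4897 0.353  0.03  ]
seen [0.5175 0.273  0.03  ]
seen [0.5444 0.1916 0.03  ]
jar [ 0.441 -0.144  0.091]
wax [ 0.442 -0.247  0.028]
spool [ 0.34  -0.299  0.053]
awl [ 0.554 -0.387  0.022]
hide [ 0.391 -0.204  0.001]
cad [0.56  0.228 0.029]
bench [ 0.399  0.073 -0.007]
tail [0.439 0.385 0.031]
```

Spacings and sizes agree: the caddy measures 268×153 mm, the awl 193 mm, and the wells match the model to 2–3 mm. I'm starting towards the awl and checking heights near it.

```bash
R='{"translation":[[17,-38,0],[33,-76,0],[50,-114,0],[67,-152,0],[84,-190,0]],"yaw":[-0.11,-0.22,-0.33,-0.44,-0.55],"gripper":[0,0,0,0,0]}'
python3 -m creep '{"translation":[[17,-38,0],[33,-76,0],[50,-114,0],[67,-152,0],[84,-190,0]],"yaw":[-0.11,-0.22,-0.33,-0.44,-0.55],"gripper":[0,0,0,0,0]}'
python3 -m creep '{"translation":[[17,-38,0],[33,-76,0],[50,-114,0],[67,-152,0],[84,-190,0]],"yaw":[-0.11,-0.22,-0.33,-0.44,-0.55],"gripper":[0,0,0,0,0]}'
python3 -m creep '{"translation":[[17,-38,0],[33,-76,0],[50,-114,0],[67,-152,0],[84,-190,0]],"yaw":[-0.11,-0.22,-0.33,-0.44,-0.55],"gripper":[0,0,0,0,0]}'
python3 - <<'E'
from h import *
c=dict(np.load("top0.npz"))
v,u=np.mgrid[90:285,270:500];d=c["depth"][v,u]
P=np.stack([(u-c["cx"])/c["fx"]*d,(v-c["cy"])/c["fy"]*d,d],-1).reshape(-1,3)[d.ravel()>0]
P=(P-c["t"])@c["R"]
for x in np.arange(.2,.8,.05):
  print(round(x,2),[int(1000*max(P[(abs(P[:,0]-x)<.025)&(abs(P[:,1]-y)<.025)][:,2],default=-1)) for y in np.arange(-.2,-.65,-.05)])
E
```

```text
time_s: 0.52
ee_pos: [0.2364, 0.3364, 0.2236]
eef_rot: [-3.14, 0.0, 2.306]
force: [1.5, -0.1, -0.1]
grip_width: 0.0941
time_s: 0.93
ee_pos: [0.32, 0.1455, 0.2237]
eef_rot: [-3.141, -0.0, 1.751]
force: [0.9, 0.7, 0.6]
grip_width: 0.094
time_s: 1.35
ee_pos: [0.4037, -0.0457, 0.2237]
eef_rot: [-3.141, -0.0, 1.195]
force: [1.2, 1.1, 0.7]
grip_width: 0.0941
0.2 [5, 2, 4, 2, 4, 3, 3, 5, 6]
0.25 [8, 7, 6, 8, 6, 6, 9, 60, 58]
0.3 [16, 11, 55, 8, 49, 50, 6, 90, 88]
0.35 [17, 12, 59, 10, 48, 51, 7, 90, 88]
0.4 [14, 28, 14, 12, 9, 8, 49, 54, 49]
0.45 [29, 37, 14, 11, 13, 8, 53, 52, 51]
0.5 [13, 16, 11, 10, 22, 6, 23, 23, 23]
0.55 [7, 7, 7, 23, 28, 6, 196, 278, 212]
0.6 [6, 129, 156, 129, 27, 8, 22, 331, 253]
0.65 [8, 200, 202, 199, 199, 198, 26, 394, -1000]
0.7 [64, 199, 201, 200, 200, 200, 11, 18, 4]
0.75 [62, 199, 201, 200, 199, 201, 3, 8, 7]
0.8 [116, 117, -1000, -1000, -1000, -1000, 139, 147, 152]
```

```bash
python3 - <<'E'
from h import *
c=dict(np.load("top0.npz"))
v,u=np.mgrid[90:285,270:500];d=c["depth"][v,u]
P=np.stack([(u-c["cx"])/c["fx"]*d,(v-c["cy"])/c["fy"]*d,d],-1).reshape(-1,3)[d.ravel()>0]
P=(P-c["t"])@c["R"]
for y in np.arange(-.2,-.48,-.01):
  q=P[(abs(P[:,1]-y)<.005)&(P[:,2]>.07)&(P[:,0]<.7)];q=q[q[:,0].argsort()][:3];print(round(y,2),q[:,[0,2]].round(3).tolist())
for x in np.arange(.48,.66,.01):
  q=P[(abs(P[:,0]-x)<.005)&(P[:,2]>.07)&(P[:,1]<-.41)];q=q[(-q[:,1]).argsort()][:3];print(round(x,2),q[:,1:].round(3).tolist())
E
python3 -m creep '{"translation":[[14,-40,0],[28,-80,0],[42,-120,0],[56,-160,0],[70,-200,0]],"yaw":[-0.11,-0.22,-0.33,-0.44,-0.55],"gripper":[0,0,0,0,0]}'
```

```text
-0.2 []
-0.21 []
-0.22 []
-0.23 []
-0.24 [[0.639, 0.187], [0.64, 0.193], [0.642, 0.195]]
-0.25 [[0.608, 0.105], [0.621, 0.103], [0.627, 0.102]]
-0.26 [[0.606, 0.118], [0.606, 0.118], [0.606, 0.105]]
-0.27 [[0.605, 0.095], [0.606, 0.094], [0.606, 0.107]]
-0.28 [[0.605, 0.099], [0.605, 0.123], [0.605, 0.097]]
-0.29 [[0.604, 0.116], [0.604, 0.115], [0.605, 0.113]]
-0.3 [[0.593, 0.102], [0.593, 0.101], [0.594, 0.098]]
-0.31 [[0.597, 0.099], [0.604, 0.117], [0.604, 0.117]]
-0.32 [[0.604, 0.119], [0.605, 0.114], [0.605, 0.089]]
-0.33 [[0.605, 0.092], [0.605, 0.128], [0.606, 0.114]]
-0.34 [[0.605, 0.118], [0.606, 0.115], [0.606, 0.088]]
-0.35 [[0.605, 0.093], [0.605, 0.13], [0.606, 0.116]]
-0.36 [[0.638, 0.192], [0.639, 0.189], [0.639, 0.198]]
-0.37 [[0.638, 0.194], [0.638, 0.193], [0.639, 0.19]]
-0.38 [[0.638, 0.195], [0.639, 0.191], [0.639, 0.19]]
-0.39 [[0.638, 0.195], [0.639, 0.193], [0.639, 0.191]]
-0.4 [[0.626, 0.159], [0.627, 0.094], [0.629, 0.155]]
-0.41 [[0.627, 0.156], [0.627, 0.095], [0.627, 0.152]]
-0.42 [[0.638, 0.124], [0.638, 0.197], [0.639, 0.165]]
-0.43 [[0.639, 0.196], [0.
[... 444 characters left out ...]
91], [-0.527, 0.191]]
0.57 [[-0.52, 0.163], [-0.52, 0.196], [-0.521, 0.166]]
0.58 [[-0.527, 0.167], [-0.527, 0.199], [-0.527, 0.191]]
0.59 [[-0.528, 0.188], [-0.529, 0.194], [-0.529, 0.177]]
0.6 [[-0.53, 0.255], [-0.532, 0.249], [-0.534, 0.25]]
0.61 [[-0.532, 0.248], [-0.533, 0.251], [-0.534, 0.242]]
0.62 [[-0.536, 0.198], [-0.536, 0.243], [-0.536, 0.147]]
0.63 [[-0.411, 0.158], [-0.411, 0.092], [-0.535, 0.134]]
0.64 [[-0.41, 0.16], [-0.411, 0.194], [-0.411, 0.193]]
0.65 [[-0.41, 0.195], [-0.411, 0.194], [-0.412, 0.199]]
0.66 [[-0.41, 0.196], [-0.41, 0.195], [-0.411, 0.194]]
time_s: 1.77
ee_pos: [0.4719, -0.2424, 0.2234]
eef_rot: [-3.14, -0.0, 0.639]
force: [1.1, 0.9, 0.5]
grip_width: 0.0939
```

```bash
python3 -m creep '{"translation":[[19,-36,0],[38,-73,0],[57,-110,0],[76,-146,0],[76,-146,0]],"yaw":[-0.11,-0.22,-0.33,-0.44,-0.468],"gripper":[0,0,0,0,0]}'
python3 -m creep '{"translation":[[0,0,-30],[0,0,-65],[0,0,-100],[0,0,-120],[0,0,-120]],"yaw":[0,0,0,0,0],"gripper":[0,0,60,110,110]}'
python3 - <<'E'
from station import ctrl
import cv2
c=ctrl.camera("top");cv2.imwrite("pics/t1.png",cv2.resize(c["pixels"][140:240,350:470,::-1],None,fx=5,fy=5,interpolation=cv2.INTER_CUBIC))
E
```

```text
time_s: 2.18
ee_pos: [0.5488, -0.3936, 0.2194]
eef_rot: [-3.138, 0.003, 0.161]
force: [-0.6, 0.4, -1.2]
grip_width: 0.094
time_s: 2.6
ee_pos: [0.5469, -0.3921, 0.0936]
eef_rot: [-3.132, 0.009, 0.161]
force: [0.0, -0.3, 0.2]
grip_width: 0.0777
```

View pics/t1.png

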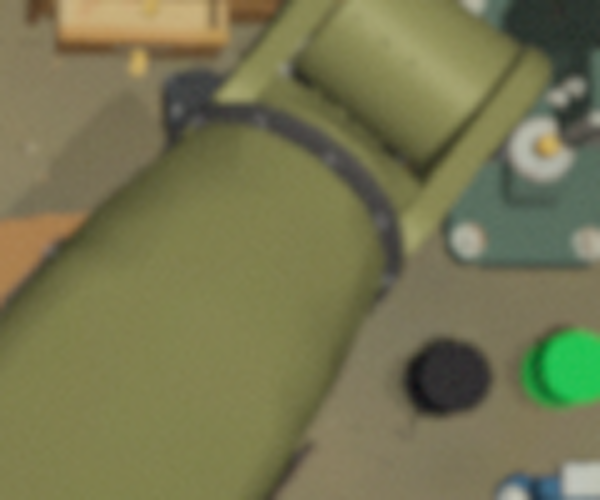

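The arm hides the grasp in this view; the press and drawer are clear. I'm going down by the numbers, correcting y by +3.5 mm.

```bash
python3 -m creep '{"translation":[[0,3,-15],[0,3.5,-30],[0,3.5,-50],[0,3.5,-66],[0,3.5,-66]],"yaw":[0.01,0.01,0.01,0.01,0.01],"gripper":[110,110,110,110,110]}'
python3 -m creep '{"translation":[[0,0,0],[0,0,0],[0,0,0],[0,0,0],[0,0,0]],"yaw":[0,0,0,0,0],"gripper":[150,200,255,255,255]}' 25
python3 -m creep '{"translation":[[0,0,0],[0,0,0],[0,0,0],[0,0,0],[0,0,0]],"yaw":[0,0,0,0,0],"gripper":[255,255,255,255,255]}' 25
```

```text
time_s: 3.07
ee_pos: [0.5476, -0.3891, 0.0301]
eef_rot: [-3.133, 0.007, 0.171]
force: [-0.9, 0.3, -1.1]
grip_width: 0.0535
time_s: 3.48
ee_pos: [0.5479, -0.3893, 0.0311]
eef_rot: [-3.134, 0.006, 0.171]
force: [0.3, 0.6, 0.7]
grip_width: 0.0233
time_s: 3.9
ee_pos: [0.5479, -0.3893, 0.0311]
eef_rot: [-3.134, 0.006, 0.171]
force: [0.4, -0.1, 0.2]
grip_width: 0.0221
```

```bash
python3 -m creep '{"translation":[[0,0,0],[0,0,0],[0,0,-4],[0,0,-4],[0,0,-4]],"yaw":[0,0,0,0,0],"gripper":[200,170,170,170,170]}' 25
python3 -m creep '{"translation":[[0,0,0],[0,0,0],[0,0,0],[0,0,0],[0,0,0]],"yaw":[0,0,0,0,0],"gripper":[255,255,255,255,255]}' 25
python3 -m creep '{"translation":[[0,0,20],[0,0,40],[0,0,70],[0,0,100],[0,0,100]],"yaw":[0,0,0,0,0],"gripper":[255,255,255,255,255]}' 25
```

```text
time_s: 4.32
ee_pos: [0.5477, -0.3892, 0.0267]
eef_rot: [-3.134, 0.007, 0.171]
force: [-0.3, -0.3, 0.0]
grip_width: 0.0313
time_s: 4.73
ee_pos: [0.5477, -0.3892, 0.0267]
eef_rot: [-3.134, 0.007, 0.171]
force: [0.0, -0.2, -1.0]
grip_width: 0.0225
time_s: 5.15
ee_pos: [0.5495, -0.3906, 0.1335]
eef_rot: [-3.141, 0.001, 0.171]
force: [0.8, 0.1, 0.8]
grip_width: 0.023
```

```bash
python3 -m creep '{"translation":[[-4,10,25],[-10,40,40],[-15,75,40],[-22,110,40],[-28,147,40]],"yaw":[0.0,0.1,0.2,0.3,0.4],"gripper":[255,255,255,255,255]}' 25
python3 -m creep '{"translation":[[-6,36,0],[-12,72,0],[-18,108,0],[-25,144,0],[-31,180,0]],"yaw":[0.1,0.2,0.3,0.4,0.5],"gripper":[255,255,255,255,255]}' 25
python3 -m creep '{"translation":[[-6,36,0],[-12,72,0],[-18,108,0],[-25,144,0],[-31,180,0]],"yaw":[0.1,0.2,0.3,0.4,0.5],"gripper":[255,255,255,255,255]}' 25
python3 -m creep '{"translation":[[-6,36,0],[-12,72,0],[-18,108,0],[-25,144,0],[-30,180,0]],"yaw":[0.08,0.16,0.24,0.32,0.32],"gripper":[255,255,255,255,255]}' 25
python3 - <<'E'
from station import ctrl
import cv2
for n,(a,b,x,y) in dict(top=(120,240,90,250),side=(100,220,230,390)).items():
    c=ctrl.camera(n);cv2.imwrite(f"pics/{n}2.png",cv2.resize(c["pixels"][a:b,x:y,::-1],None,fx=5,fy=5,interpolation=cv2.INTER_CUBIC))
E
```

```text
time_s: 5.57
ee_pos: [0.5208, -0.2423, 0.1734]
eef_rot: [-3.141, 0.0, 0.576]
force: [1.7, 0.7, -0.6]
grip_width: 0.0227
time_s: 5.98
ee_pos: [0.489, -0.0607, 0.1732]
eef_rot: [-3.141, 0.0, 1.08]
force: [0.9, 0.7, -1.1]
grip_width: 0.0226
time_s: 6.4
ee_pos: [0.4573, 0.1209, 0.1732]
eef_rot: [-3.141, 0.0, 1.585]
force: [0.5, -0.1, -1.6]
grip_width: 0.0226
time_s: 6.82
ee_pos: [0.4264, 0.3027, 0.1732]
eef_rot: [-3.141, 0.0, 1.911]
force: [0.7, 0.0, -0.8]
grip_width: 0.0226
```

View pics/side2.png

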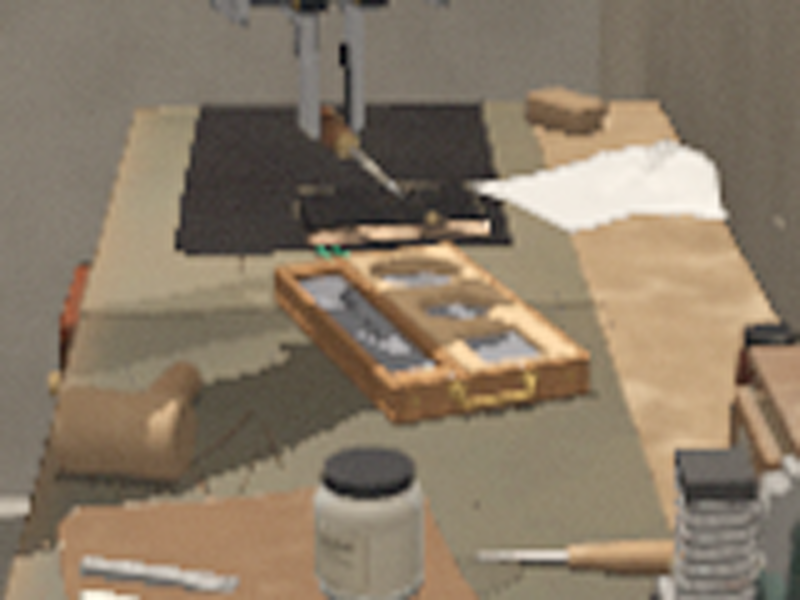

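The side view shows the awl held level in the jaws at (330,120), spike towards (400,190), parallel to the trough. I'm lowering it.

```bash
python3 -m creep '{"translation":[[3,-6,-20],[3,-6,-45],[3,-6,-70],[3,-6,-90],[3,-6,-90]],"yaw":[-0.02,-0.02,-0.02,-0.02,-0.02],"gripper":[255,255,255,255,255]}' 25
python3 -m creep '{"translation":[[0,0,-10],[0,0,-20],[0,0,-28],[0,0,-32],[0,0,-32]],"yaw":[0,0,0,0,0],"gripper":[255,255,255,255,255]}' 25
```

```text
time_s: 7.33
ee_pos: [0.4275, 0.2972, 0.0793]
eef_rot: [-3.136, 0.001, 1.889]
force: [-0.2, 0.8, -1.5]
grip_width: 0.0227
time_s: 7.75
ee_pos: [0.4277, 0.2972, 0.0476]
eef_rot: [-3.136, 0.001, 1.889]
force: [-0.8, -0.1, 0.4]
grip_width: 0.0224
```

```bash
python3 -m creep '{"translation":[[0,0,3],[0,0,3],[0,0,3],[0,0,3],[0,0,3]],"yaw":[0,0,0,0,0],"gripper":[255,180,130,130,130]}' 25
python3 -m creep '{"translation":[[0,0,10],[0,0,40],[0,0,80],[0,0,120],[0,0,150]],"yaw":[0,0,0,0,0],"gripper":[130,100,0,0,0]}'
python3 -m creep '{"translation":[[-2,-41,0],[-4,-82,0],[-4,-123,0],[-4,-164,0],[-4,-205,0]],"yaw":[-0.1,-0.2,-0.3,-0.4,-0.5],"gripper":[0,0,0,0,0]}'
python3 - <<'E'
from station import ctrl
import cv2,numpy as np
c=ctrl.camera("top");np.savez("top3.npz",**c);cv2.imwrite("pics/t3.png",cv2.resize(c["pixels"][140:230,125:250,::-1],None,fx=6,fy=6,interpolation=cv2.INTER_CUBIC))
E
```

```text
time_s: 8.17
ee_pos: [0.4277, 0.2972, 0.0506]
eef_rot: [-3.136, 0.001, 1.889]
force: [-0.6, 0.1, -0.6]
grip_width: 0.0437
time_s: 8.58
ee_pos: [0.4279, 0.2974, 0.2047]
eef_rot: [-3.139, 0.0, 1.889]
force: [0.1, -0.3, 0.2]
grip_width: 0.0694
time_s: 9.0
ee_pos: [0.4233, 0.0907, 0.2056]
eef_rot: [-3.14, 0.0, 1.385]
force: [0.9, 0.3, 0.3]
grip_width: 0.0936
```

View pics/t3.png

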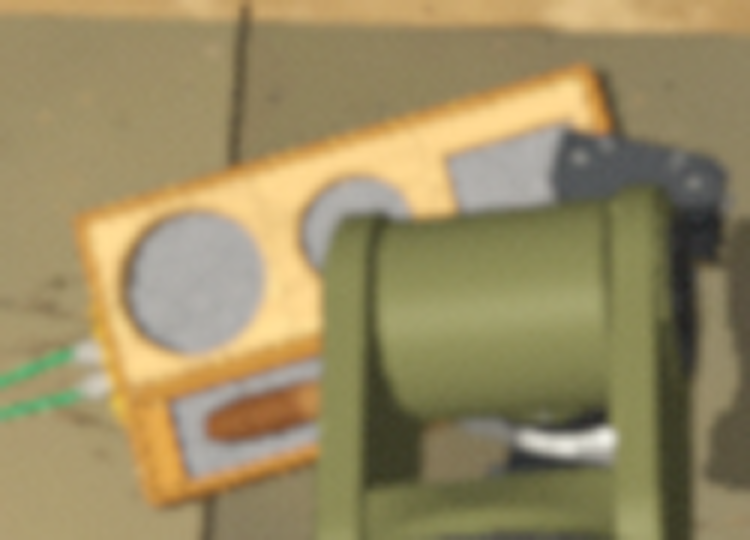

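The awl lies in the trough, butt left at (210,425). Next the jar, with the jaws along x to keep clear of the cork.

```bash
python3 -m creep '{"translation":[[3,-40,0],[6,-80,0],[10,-120,0],[13,-160,0],[15,-198,0]],"yaw":[0.04,0.08,0.12,0.16,0.186],"gripper":[0,0,0,0,0]}'
python3 -m creep '{"translation":[[2,-36,0],[2,-36,-20],[2,-36,-40],[2,-36,-60],[2,-36,-60]],"yaw":[0,0,0,0,0],"gripper":[0,0,0,0,0]}'
python3 - <<'E'
from station import ctrl
import cv2
c=ctrl.camera("side");cv2.imwrite("pics/s4.png",cv2.resize(c["pixels"][130:260,220:360,::-1],None,fx=4.6,fy=4.6,interpolation=cv2.INTER_CUBIC))
E
```

```text
time_s: 9.47
ee_pos: [0.4383, -0.1149, 0.2065]
eef_rot: [-3.141, 0.002, 1.562]
force: [1.3, 0.1, -0.1]
grip_width: 0.0941
time_s: 9.88
ee_pos: [0.4389, -0.1505, 0.144]
eef_rot: [-3.137, 0.0, 1.561]
force: [-0.5, -0.2, -0.0]
grip_width: 0.0943
```

View pics/s4.png

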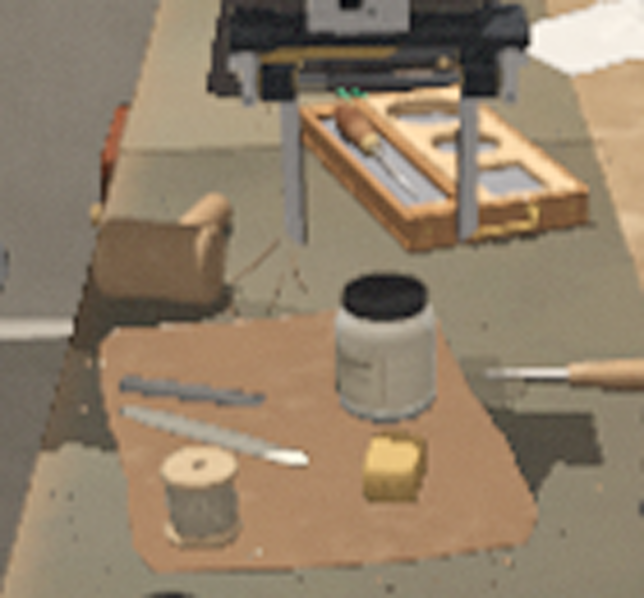

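The side view shows the awl fully in the trough and the fingers straddling the jar (fingers at columns 295 and 465, lid at 385).

```bash
python3 -m creep '{"translation":[[1.5,6.5,-5],[1.5,6.5,-25],[1.5,6.5,-50],[1.5,6.5,-75],[1.5,6.5,-88]],"yaw":[0.01,0.01,0.01,0.01,0.01],"gripper":[0,0,0,0,0]}'
python3 -m creep '{"translation":[[0,0,0],[0,0,0],[0,0,0],[0,0,0],[0,0,0]],"yaw":[0,0,0,0,0],"gripper":[20,40,60,70,80]}' 20
python3 -m creep '{"translation":[[0,0,0],[0,0,0],[0,0,0],[0,0,0],[0,0,0]],"yaw":[0,0,0,0,0],"gripper":[100,120,140,140,140]}' 20
```

```text
time_s: 10.35
ee_pos: [0.4411, -0.1434, 0.057]
eef_rot: [-3.138, 0.001, 1.573]
force: [0.0, -0.1, -0.1]
grip_width: 0.0939
time_s: 10.77
ee_pos: [0.4416, -0.1436, 0.0581]
eef_rot: [-3.14, 0.002, 1.573]
force: [-2.6, -0.6, 2.8]
grip_width: 0.0659
time_s: 11.18
ee_pos: [0.4417, -0.1436, 0.0582]
eef_rot: [-3.14, 0.002, 1.573]
force: [-0.7, -0.4, 1.1]
grip_width: 0.0636
```

```bash
python3 -m creep '{"translation":[[0,0,10],[0,0,30],[0,0,50],[0,0,70],[0,0,80]],"yaw":[0,0,0,0,0],"gripper":[255,255,255,255,255]}' 30
python3 -m creep '{"translation":[[1,10,0],[3,30,0],[5,55,0],[8,80,0],[11,110,0]],"yaw":[0,0,0,0,0],"gripper":[255,255,255,255,255]}' 30
python3 -m creep '{"translation":[[3,30,0],[6,60,0],[9,90,0],[12,120,0],[15,150,0]],"yaw":[0,0,0,0,0],"gripper":[255,255,255,255,255]}' 30
python3 -m creep '{"translation":[[3,30,0],[6,60,0],[9,90,0],[12,120,0],[15,150,0]],"yaw":[0,0,0,0,0],"gripper":[255,255,255,255,255]}' 30
python3 -m creep '{"translation":[[2,25,0],[4,45,0],[5,60,0],[6,70,0],[6,75,0]],"yaw":[0,0,0,0,0],"gripper":[255,255,255,255,255]}' 30
```

```text
time_s: 11.6
ee_pos: [0.4423, -0.1438, 0.1409]
eef_rot: [3.14, 0.003, 1.573]
force: [0.1, 0.8, -0.9]
grip_width: 0.0634
time_s: 12.02
ee_pos: [0.4528, -0.0325, 0.1401]
eef_rot: [3.142, 0.003, 1.572]
force: [0.7, -0.2, -1.9]
grip_width: 0.0638
time_s: 12.43
ee_pos: [0.467, 0.1196, 0.1393]
eef_rot: [-3.14, 0.003, 1.572]
force: [0.2, -0.7, -1.5]
grip_width: 0.0635
time_s: 12.85
ee_pos: [0.4811, 0.2716, 0.1382]
eef_rot: [-3.139, 0.003, 1.572]
force: [0.3, -0.0, -1.3]
grip_width: 0.0637
time_s: 13.27
ee_pos: [0.4863, 0.3479, 0.1372]
eef_rot: [-3.138, 0.004, 1.573]
force: [0.8, -0.2, -1.4]
grip_width: 0.0637
```

```bash
python3 -m creep '{"translation":[[4,4.5,-5],[4,4.5,-20],[4,4.5,-35],[4,4.5,-43],[4,4.5,-43]],"yaw":[0,0,0,0,0],"gripper":[255,255,255,255,255]}' 30
python3 - <<'E'
from station import ctrl
import cv2
c=ctrl.camera("side");cv2.imwrite("pics/s5.png",cv2.resize(c["pixels"][120:200,250:370,::-1],None,fx=6,fy=6,interpolation=cv2.INTER_CUBIC))
E
```

```text
time_s: 13.68
ee_pos: [0.4897, 0.3514, 0.092]
eef_rot: [-3.135, 0.006, 1.573]
force: [-0.4, -0.8, -3.4]
grip_width: 0.0637
```

View pics/s5.png

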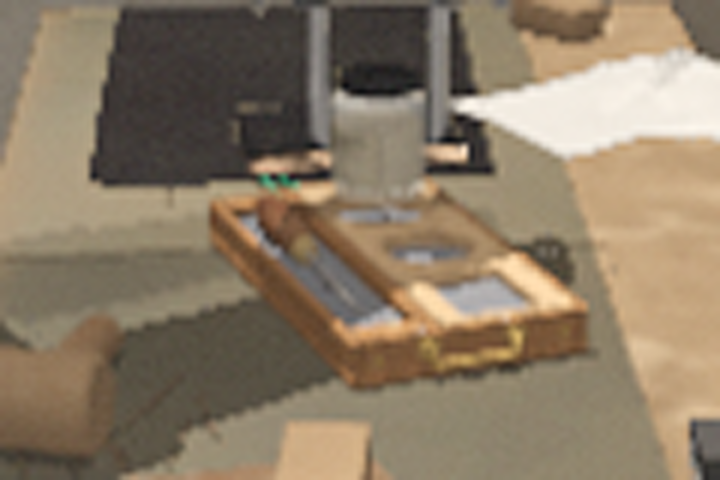

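The jar hangs upright above its well, jar at (375,140) and well at (380,212). I'm lowering it.

```bash
python3 -m creep '{"translation":[[0,1,-6],[0,1,-12],[0,1,-18],[0,1,-23],[0,1,-26]],"yaw":[0,0,0,0,0],"gripper":[255,255,255,255,255]}' 30
python3 -m creep '{"translation":[[0,0,0],[0,0,0],[0,0,0],[0,0,0],[0,0,0]],"yaw":[0,0,0,0,0],"gripper":[255,255,255,255,255]}' 30
```

```text
time_s: 14.15
ee_pos: [0.49, 0.3526, 0.0666]
eef_rot: [-3.136, 0.005, 1.573]
force: [-0.0, -0.0, -1.7]
grip_width: 0.0636
time_s: 14.57
ee_pos: [0.4901, 0.3527, 0.0669]
eef_rot: [-3.136, 0.005, 1.573]
force: [0.1, 1.8, -2.0]
grip_width: 0.0634
```

```bash
python3 -m creep '{"translation":[[0,0,-1],[0,0,-2],[0,0,-2.5],[0,0,-2.5],[0,0,-2.5]],"yaw":[0,0,0,0,0],"gripper":[255,255,255,255,255]}' 30
python3 -m creep '{"translation":[[0,0,0],[0,0,0],[0,0,0],[0,0,0],[0,0,0]],"yaw":[0,0,0,0,0],"gripper":[75,65,55,50,50]}'
python3 -m creep '{"translation":[[0,0,10],[0,0,40],[0,0,75],[0,0,110],[0,0,140]],"yaw":[0,0,0,0,0],"gripper":[50,50,50,50,50]}'
python3 -m creep '{"translation":[[-10,-35,0],[-20,-75,0],[-30,-115,0],[-40,-155,0],[-50,-195,0]],"yaw":[0,0,0,0,0],"gripper":[0,0,0,0,0]}'
```

```text
time_s: 14.98
ee_pos: [0.4902, 0.3528, 0.0648]
eef_rot: [-3.137, 0.005, 1.573]
force: [-3.0, -1.7, 4.9]
grip_width: 0.0638
time_s: 15.4
ee_pos: [0.4902, 0.3528, 0.0647]
eef_rot: [-3.137, 0.005, 1.573]
force: [-0.1, -0.7, -0.7]
grip_width: 0.0756
time_s: 15.82
ee_pos: [0.4902, 0.3528, 0.2081]
eef_rot: [-3.138, 0.004, 1.573]
force: [-1.0, 0.5, -0.4]
grip_width: 0.0757
time_s: 16.23
ee_pos: [0.4393, 0.1562, 0.2088]
eef_rot: [-3.139, 0.004, 1.573]
force: [0.5, -0.2, -0.2]
grip_width: 0.0937
```

```bash
python3 -m creep '{"translation":[[-9,-38,0],[-18,-76,0],[-27,-114,0],[-36,-152,0],[-45,-190,0]],"yaw":[0,0,0,0,0],"gripper":[0,0,0,0,0]}'
python3 -m creep '{"translation":[[-9,-38,0],[-18,-76,0],[-27,-114,0],[-36,-152,0],[-45,-190,0]],"yaw":[0,0,0,0,0],"gripper":[0,0,0,0,0]}'
python3 -m creep '{"translation":[[-9,-36,0],[-18,-65,0],[-18,-65,-20],[-18,-65,-50],[-18,-65,-70]],"yaw":[0,0,0,0,0],"gripper":[0,0,0,0,0]}'
python3 - <<'E'
from station import ctrl
import cv2,numpy as np
for n,(a,b,x,y) in dict(top=(200,280,330,420),side=(130,270,210,350)).items():
    c=ctrl.camera(n);np.savez(n+"6.npz",**c);cv2.imwrite(f"pics/{n}6.png",cv2.resize(c["pixels"][a:b,x:y,::-1],None,fx=4.2,fy=4.2,interpolation=cv2.INTER_CUBIC))
E
```

```text
time_s: 16.65
ee_pos: [0.3934, -0.0353, 0.2097]
eef_rot: [-3.141, 0.004, 1.574]
force: [0.6, -0.6, 0.9]
grip_width: 0.0941
time_s: 17.07
ee_pos: [0.3475, -0.2271, 0.2107]
eef_rot: [3.142, 0.005, 1.573]
force: [1.1, -0.6, -0.1]
grip_width: 0.094
time_s: 17.48
ee_pos: [0.3289, -0.2924, 0.1396]
eef_rot: [3.142, 0.005, 1.572]
force: [0.1, 0.2, -0.9]
grip_width: 0.0938
```

View pics/side6.png

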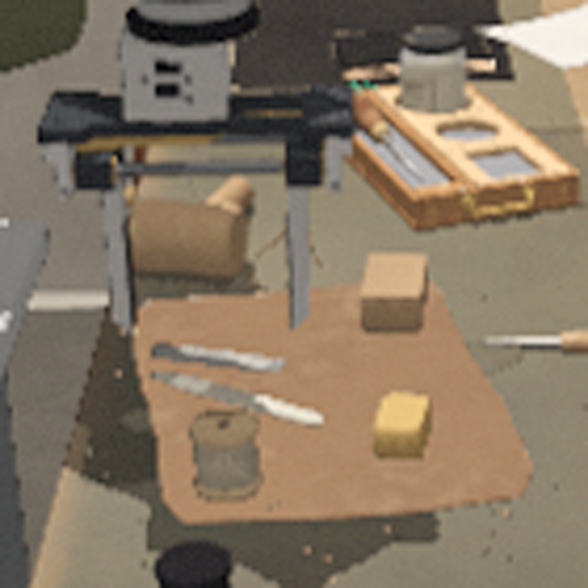

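The jar sits in its well at (435,70). The spool's hole is at crop (222,424), which I'll check against the top-camera position while descending.

```bash
python3 - <<'E'
from h import *
c=dict(np.load("side6.npz"));print(crop(c,(222,424),(210,130),4.2,.0505).round(4))
w=[crop(c,p,(210,130),4.2,.0295).round(4) for p in((387,395),(430,397),(428,426),(377,428))];print(w,np.mean(w,0))
E
python3 -m creep '{"translation":[[2,-4,-10],[2,-4,-30],[2,-4,-40],[2,-4,-40],[2,-4,-40]],"yaw":[0,0,0,0,0],"gripper":[0,0,0,0,0]}'
```

```text
[ 0.3289 -0.2964  0.0505]
[array([ 0.4325, -0.2269,  0.0295]), array([ 0.4608, -0.2313,  0.0295]), array([ 0.4579, -0.2698,  0.0295]), array([ 0.4251, -0.2704,  0.0295])] [ 0.444075 -0.2496    0.0295  ]
time_s: 18.0
ee_pos: [0.3308, -0.2955, 0.0998]
eef_rot: [-3.139, 0.002, 1.573]
force: [0.9, -1.3, 1.0]
grip_width: 0.0941
```

```bash
python3 -m creep '{"translation":[[0,-0.5,-15],[0,-0.5,-35],[0,-0.5,-50],[0,-0.5,-57.5],[0,-0.5,-57.5]],"yaw":[0,0,0,0,0],"gripper":[0,30,60,80,90]}'
python3 -m creep '{"translation":[[0,0,0],[0,0,0],[0,0,0],[0,0,0],[0,0,0]],"yaw":[0,0,0,0,0],"gripper":[110,130,150,200,255]}' 15
python3 -m creep '{"translation":[[0,0,0],[0,0,0],[0,0,0],[0,0,0],[0,0,0]],"yaw":[0,0,0,0,0],"gripper":[255,255,255,255,255]}' 20
```

```text
time_s: 18.42
ee_pos: [0.3307, -0.2958, 0.0422]
eef_rot: [-3.138, 0.001, 1.573]
force: [0.5, -0.7, 0.2]
grip_width: 0.0704
time_s: 18.83
ee_pos: [0.331, -0.2961, 0.0429]
eef_rot: [-3.139, 0.002, 1.573]
force: [-0.5, 0.7, 6.6]
grip_width: 0.0426
time_s: 19.25
ee_pos: [0.331, -0.2961, 0.0429]
eef_rot: [-3.139, 0.002, 1.573]
force: [0.2, 0.2, 2.3]
grip_width: 0.0427
```

```bash
python3 -m creep '{"translation":[[0,0,15],[0,0,40],[0,0,70],[0,0,95],[0,0,100]],"yaw":[0,0,0,0,0],"gripper":[255,255,255,255,255]}' 20
python3 -m creep '{"translation":[[6,20,0],[16,50,0],[26,80,0],[36,110,0],[46,140,0]],"yaw":[0,0,0,0,0],"gripper":[255,255,255,255,255]}' 20
python3 -m creep '{"translation":[[10,30,0],[20,60,0],[30,90,0],[40,120,0],[50,150,0]],"yaw":[0,0,0,0,0],"gripper":[255,255,255,255,255]}' 20
python3 -m creep '{"translation":[[10,30,0],[20,60,0],[30,90,0],[40,120,0],[50,150,0]],"yaw":[0,0,0,0,0],"gripper":[255,255,255,255,255]}' 20
python3 -m creep '{"translation":[[10,30,0],[20,60,0],[28,85,0],[34,105,0],[37,117,0]],"yaw":[0,0,0,0,0],"gripper":[255,255,255,255,255]}' 20
```

```text
time_s: 19.67
ee_pos: [0.3319, -0.2971, 0.1465]
eef_rot: [3.141, 0.006, 1.573]
force: [0.2, -0.5, 0.1]
grip_width: 0.0423
time_s: 20.08
ee_pos: [0.3778, -0.1556, 0.1457]
eef_rot: [3.141, 0.005, 1.573]
force: [1.0, -0.9, -1.4]
grip_width: 0.0426
time_s: 20.5
ee_pos: [0.4277, -0.004, 0.1449]
eef_rot: [-3.141, 0.005, 1.573]
force: [0.2, -0.4, -0.1]
grip_width: 0.0425
time_s: 20.92
ee_pos: [0.4776, 0.1476, 0.1439]
eef_rot: [-3.14, 0.006, 1.573]
force: [-0.2, -0.2, -0.0]
grip_width: 0.0421
time_s: 21.33
ee_pos: [0.5145, 0.2665, 0.1424]
eef_rot: [-3.139, 0.006, 1.574]
force: [-0.8, 0.5, -2.1]
grip_width: 0.0425
```

```bash
python3 -m creep '{"translation":[[3,5.5,-10],[3,5.5,-35],[3,5.5,-60],[3,5.5,-70],[3,5.5,-70]],"yaw":[0,0,0,0,0],"gripper":[255,255,255,255,255]}' 20
python3 - <<'E'
from station import ctrl
import cv2
c=ctrl.camera("side");cv2.imwrite("pics/s7.png",cv2.resize(c["pixels"][120:200,250:370,::-1],None,fx=6,fy=6,interpolation=cv2.INTER_CUBIC))
E
```

```text
time_s: 21.75
ee_pos: [0.5162, 0.271, 0.0697]
eef_rot: [-3.134, 0.008, 1.574]
force: [-0.6, -0.4, -0.6]
grip_width: 0.0424
```

View pics/s7.png

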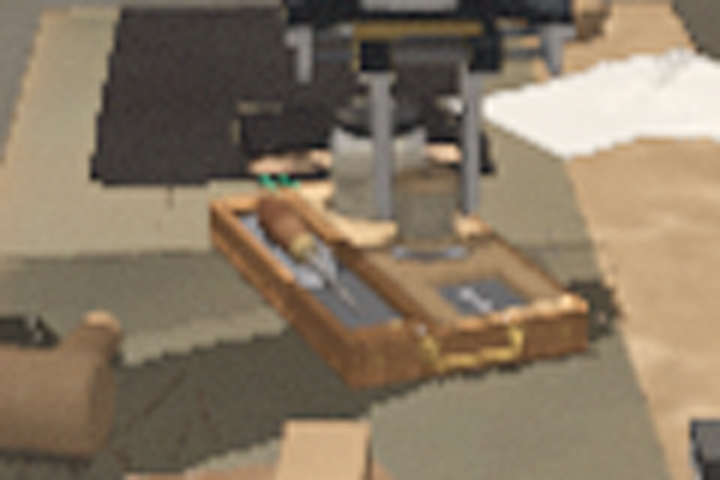

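The spool at (425,210) hangs upright above its well at (427,250), behind the wax pocket. I'm lowering and releasing.

```bash
python3 -m creep '{"translation":[[1,1,-5],[1,1,-10],[1,1,-14],[1,1,-15],[1,1,-15]],"yaw":[0,0,0,0,0],"gripper":[255,255,255,255,255]}' 20
python3 -m creep '{"translation":[[0,0,0],[0,0,0],[0,0,0],[0,0,0],[0,0,0]],"yaw":[0,0,0,0,0],"gripper":[130,120,110,100,100]}'
python3 -m creep '{"translation":[[0,0,10],[0,0,40],[0,0,75],[0,0,110],[0,0,140]],"yaw":[0,0,0,0,0],"gripper":[100,100,100,100,100]}'
```

```text
time_s: 22.22
ee_pos: [0.5181, 0.2724, 0.0567]
eef_rot: [-3.137, 0.007, 1.574]
force: [-0.8, -0.5, -0.2]
grip_width: 0.0425
time_s: 22.63
ee_pos: [0.5182, 0.2724, 0.0568]
eef_rot: [-3.137, 0.007, 1.574]
force: [-0.9, 0.3, 0.1]
grip_width: 0.0566
time_s: 23.05
ee_pos: [0.5182, 0.2725, 0.2002]
eef_rot: [-3.139, 0.006, 1.574]
force: [0.4, 0.5, 0.8]
grip_width: 0.0572
```

```bash
python3 -m creep '{"translation":[[-6,-38,0],[-12,-76,0],[-18,-114,0],[-24,-152,0],[-29,-190,0]],"yaw":[-0.03,-0.06,-0.1,-0.143,-0.143],"gripper":[0,0,0,0,0]}'
python3 -m creep '{"translation":[[-6,-38,0],[-12,-76,0],[-18,-114,0],[-24,-152,0],[-29,-190,0]],"yaw":[0,0,0,0,0],"gripper":[0,0,0,0,0]}'
python3 -m creep '{"translation":[[-6,-38,0],[-12,-76,0],[-16,-114,0],[-17,-138,0],[-17,-138,-40]],"yaw":[0,0,0,0,0],"gripper":[0,0,0,0,0]}'
python3 -m creep '{"translation":[[0,0,-20],[0,0,-40],[0,0,-60],[0,0,-70],[0,0,-70]],"yaw":[0,0,0,0,0],"gripper":[0,0,0,0,0]}'
```

```text
time_s: 23.47
ee_pos: [0.4885, 0.0809, 0.2011]
eef_rot: [-3.14, 0.006, 1.429]
force: [0.8, -1.1, 0.7]
grip_width: 0.0872
time_s: 23.88
ee_pos: [0.4587, -0.1108, 0.2022]
eef_rot: [-3.141, 0.006, 1.429]
force: [0.1, 0.4, 0.5]
grip_width: 0.0941
time_s: 24.3
ee_pos: [0.4436, -0.2543, 0.1684]
eef_rot: [3.132, 0.012, 1.425]
force: [2.1, -0.7, 0.6]
grip_width: 0.0937
time_s: 24.72
ee_pos: [0.4429, -0.2539, 0.0971]
eef_rot: [3.134, 0.011, 1.425]
force: [1.1, -0.2, -0.9]
grip_width: 0.094
```

```bash
python3 -m creep '{"translation":[[0,5,-10],[0,5,-30],[0,5,-48],[0,5,-59],[0,5,-59]],"yaw":[0.005,0.005,0.005,0.005,0.005],"gripper":[0,30,60,90,110]}'
python3 -m creep '{"translation":[[0,0,0],[0,0,0],[0,0,0],[0,0,0],[0,0,0]],"yaw":[0,0,0,0,0],"gripper":[125,140,160,255,255]}' 15
python3 -m creep '{"translation":[[0,0,0],[0,0,0],[0,0,10],[0,0,40],[0,0,70]],"yaw":[0,0,0,0,0],"gripper":[255,255,255,255,255]}' 20
```

```text
time_s: 25.13
ee_pos: [0.4424, -0.2482, 0.0368]
eef_rot: [3.136, 0.01, 1.43]
force: [-0.2, -0.9, -0.3]
grip_width: 0.0709
time_s: 25.55
ee_pos: [0.4427, -0.2484, 0.0374]
eef_rot: [3.135, 0.01, 1.43]
force: [-0.8, -0.4, 0.3]
grip_width: 0.0373
time_s: 25.97
ee_pos: [0.4421, -0.248, 0.1082]
eef_rot: [3.138, 0.009, 1.43]
force: [0.1, -0.5, -0.2]
grip_width: 0.0339
```

```bash
python3 -m creep '{"translation":[[4,18,10],[11,48,25],[18,78,30],[25,108,30],[32,138,30]],"yaw":[0,0.05,0.1,0.15,0.2],"gripper":[255,255,255,255,255]}' 20
python3 -m creep '{"translation":[[7,30,0],[14,60,0],[21,90,0],[28,120,0],[35,150,0]],"yaw":[0.05,0.1,0.15,0.2,0.262],"gripper":[255,255,255,255,255]}' 20
python3 -m creep '{"translation":[[7,30,0],[14,60,0],[21,90,0],[28,120,0],[33,140,0]],"yaw":[0,0,0,0,0],"gripper":[255,255,255,255,255]}' 20
python3 -m creep '{"translation":[[2,6,0],[2,8,-10],[2,8,-30],[2,8,-55],[2,8,-68]],"yaw":[0,0,0,0,0],"gripper":[255,255,255,255,255]}' 20
python3 - <<'E'
from station import ctrl
import cv2
c=ctrl.camera("side");cv2.imwrite("pics/s8.png",cv2.resize(c["pixels"][120:200,250:370,::-1],None,fx=6,fy=6,interpolation=cv2.INTER_CUBIC))
E
```

```text
time_s: 26.38
ee_pos: [0.4744, -0.1087, 0.1395]
eef_rot: [3.136, 0.009, 1.632]
force: [0.3, 0.2, 0.1]
grip_width: 0.0338
time_s: 26.8
ee_pos: [0.5095, 0.0429, 0.1404]
eef_rot: [3.135, 0.01, 1.897]
force: [1.2, -0.4, 0.1]
grip_width: 0.0339
time_s: 27.22
ee_pos: [0.5426, 0.1854, 0.1412]
eef_rot: [3.135, 0.01, 1.898]
force: [0.3, -0.3, 0.3]
grip_width: 0.0343
time_s: 27.63
ee_pos: [0.5433, 0.1917, 0.0705]
eef_rot: [3.138, 0.01, 1.897]
force: [-0.0, -0.6, -1.0]
grip_width: 0.0341
```

View pics/s8.png

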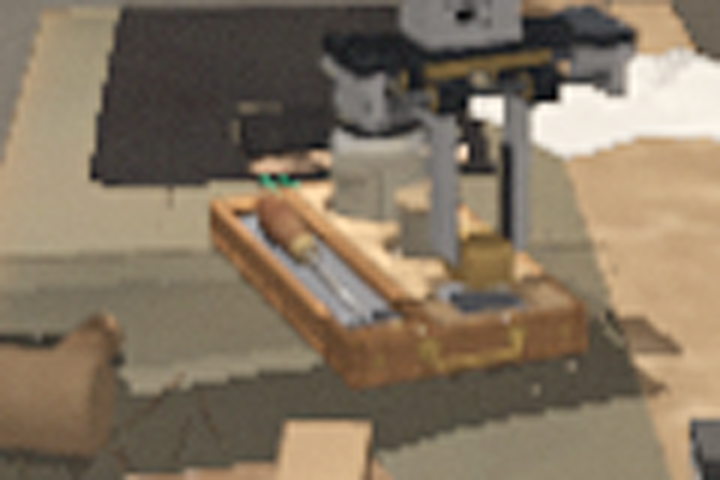

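The wax at (485,262) is square above its pocket at (483,300), and the jar and spool stand in theirs. I'm lowering, releasing and retreating.

```bash
python3 -m creep '{"translation":[[1,-1,-5],[1,-1,-10],[1,-1,-15],[1,-1,-17],[1,-1,-17]],"yaw":[0,0,0,0,0],"gripper":[255,255,255,255,255]}' 20
python3 -m creep '{"translation":[[0,0,0],[0,0,0],[0,0,0],[0,0,0],[0,0,0]],"yaw":[0,0,0,0,0],"gripper":[150,140,130,120,120]}'
python3 -m creep '{"translation":[[0,0,10],[0,0,40],[0,0,75],[0,0,110],[0,0,150]],"yaw":[0,0,0,0,0],"gripper":[120,120,120,120,120]}'
python3 -m creep '{"translation":[[-10,-38,0],[-20,-76,0],[-30,-114,0],[-40,-152,0],[-50,-190,0]],"yaw":[0,0,0,0,0],"gripper":[120,120,120,120,120]}'
python3 -m creep '{"translation":[[0,-35,0],[0,-65,0],[0,-80,0],[0,-80,0],[0,-80,0]],"yaw":[0,0,0,0,0],"gripper":[120,120,120,120,120]}'
python3 - <<'E'
from station import ctrl
import cv2,numpy as np
c=ctrl.camera("top");np.savez("top9.npz",**c)
a=cv2.resize(c["pixels"][140:230,125:250,::-1],None,fx=4.5,fy=4.5,interpolation=cv2.INTER_CUBIC)
c=ctrl.camera("side");b=cv2.resize(c["pixels"][140:280,265:365,::-1],None,fx=2.2,fy=2.2,interpolation=cv2.INTER_CUBIC)
b=cv2.copyMakeBorder(b,0,max(0,a.shape[0]-b.shape[0]),0,0,0)[:a.shape[0]]
cv2.imwrite("pics/f9.png",np.hstack([a,b]))
E
```

```text
time_s: 28.1
ee_pos: [0.544, 0.1901, 0.0526]
eef_rot: [3.14, 0.01, 1.897]
force: [-0.3, -1.6, 3.8]
grip_width: 0.0339
time_s: 28.52
ee_pos: [0.544, 0.1902, 0.0527]
eef_rot: [3.139, 0.01, 1.897]
force: [-0.3, 0.7, 0.6]
grip_width: 0.0497
time_s: 28.93
ee_pos: [0.5434, 0.19, 0.2043]
eef_rot: [3.14, 0.01, 1.897]
force: [0.8, -0.4, -1.2]
grip_width: 0.0498
time_s: 29.35
ee_pos: [0.4925, -0.0015, 0.2052]
eef_rot: [3.14, 0.01, 1.897]
force: [0.7, -1.6, -0.2]
grip_width: 0.0497
time_s: 29.77
ee_pos: [0.4924, -0.0817, 0.2058]
eef_rot: [3.139, 0.01, 1.896]
force: [-1.2, 1.2, 0.7]
grip_width: 0.0497
```

View pics/f9.png

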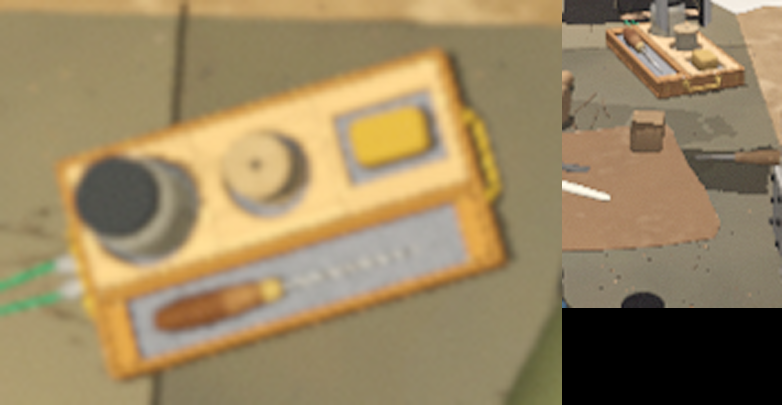

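All four items sit in place, and the cork, beveller and other tools are where they were. I'll do a quick numeric check of the jar, spool and wax tops, then hand in.

Run:
```python
from h import *
c=dict(np.load("top9.npz"))
for n,p,z in(("jar",(118,197),.094),("spool",(256,164),.063),("wax",(390,137),.045)):
    q=crop(c,p,(125,140),4.5,z);print(n,q.round(4),depthpt(c,p[0]/4.5+125,p[1]/4.5+140).round(3))
a=np.load("top0.npz")["pixels"].astype(int);b=c["pixels"].astype(int)
print("cork diff",abs(a-b)[197:214,278:302].mean(),"beveller diff",abs(a-b)[142:187,305:322].mean())
from station import ctrl
ctrl.hand_in()
```

```text
jar [0.4897 0.3491 0.094 ] [0.489 0.349 0.09 ]
spool [0.5186 0.2714 0.063 ] [0.518 0.271 0.061]
wax [0.5424 0.1885 0.045 ] [0.541 0.187 0.045]
cork diff 61.587418300653596 beveller diff 26.521132897603486
the job is handed in; nothing more can be done
```

The caddy is packed and the job is handed in, at about 30 s of robot time. The order was awl in the front trough, then glue jar, spool and beeswax, each into the block cut to its size. The jar stayed upright throughout.

- **Placement:** The last top and side pictures show all four seated. The tops of the jar, spool and wax measured about 0.09, 0.061 and 0.045 m high, against 0.094, 0.063 and 0.045 m expected. Their centres are within about 4 mm of the well and pocket centres, which is inside the play and near the 2 mm camera error. The awl's seating was judged from the pictures only.
- **Forces:** The highest reading I saw at the wrist was about 7 N, taken at the end of each move.
- **Look-alikes:** The final picture-difference check on the cork block and edge beveller told me nothing. It gave 62 and 27, most likely because the arm was covering those spots in the final top view. The last side picture shows both apparently where they were at the start, and the arm never went down on them. I did not measure their final positions.

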